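Next tile under the hinged setting grid

ROBOT

A 6-joint arm with a two-finger parallel gripper is mounted at the origin on a cart in front of the work surface, level with it; the furniture and walls round the work are solid. World frame = base frame: x ahead of the robot, y to its left, z up, the work surface at z = 0. Lengths are in m, angles in degrees, forces in N, time in s.
With the tool pointing down it reaches from about 0.4 to 0.825 m from the base axis. Payload 7 kg.
Tool frame: the origin (TCP) lies between the finger pads; the fingertips stand 19 mm ahead of it and the grasp point (between the pads) is the TCP; z points along the fingers, y is the line along which they close (so a half turn about z gives the same grasp; the last joint's range is limited). The gripper opens to 88 mm and grips with 3 to 60 N. Pads are 19 mm wide; open, the fingers measure 130 mm over their backs; the gripper's body (78 mm by 193 mm) begins 47 mm behind the grasp point.
Start: joints at [88.127, 20.546, 0.682, 0, -70.136, -16.507], TCP at [0.213, 0.641, 0.246] pointing down, gripper open.
Joint ranges: [-176.03, 176.03], [-82.01, 121.73], [-58.28, 71.71], [-173.87, 95.51], [-174.79, -0.11], [-173.66, 173.66]. Speed limits (degrees/s): [136.94, 136.94, 172.46, 180, 180, 180].

INTERFACE

Orientations are given as [roll, pitch, yaw] about the fixed x, y, z axes, in that order (R = Rz(yaw) Ry(pitch) Rx(roll)).
In Python, from plant import get_obs, snapshot, close_job, spot_in, spot_point gives the robot as it stands.
- The arm moves only by the tool play_rows, never from a script. Its argument "plan" is a list of rows, each a list of 6 numbers: the shift along the tool's x, y, z in cm, then the turn, a rotation vector about the tool's x, y, z in degrees. A call has 1 to 20 rows; each row shifts and turns the commanded pose from where the row before left it, along the tool's axes as they then stand; what a row does not reach is not made up. A row lasts 1/12 s, in which the tool goes at most 41.7 mm and 7.16 degrees, less where a joint would pass 70% of its speed; a pose out of reach is approached as far as the arm can. A call is refused whole if a number of a shift passes 4.17 or a number of a turn 7.16, either way. A call with a gripper value outside its range is refused whole. "grip" is the finger opening in cm, from 0 to 8.76, set as the call begins (left out, the last holds). The fingers move at their own pace and stop on an object; the grip force is fixed at half the most. Time passes only in rows, so rows that do not move let the fingers close. It gives the time, the measured TCP pose, the force, the opening and the grip force at its end, in the units of the state.
- get_obs(): the state, without advancing time (a new reading comes with each control period).
- snapshot(name): name is "scene" or "top" or "wrist"; returns a dict with "frame" (480x640x3 uint8, red, green, blue), "fx", "fy", "cx", "cy" (pixels), "position" and "attitude" of the camera in the world. Camera axes: x right, y down, z forward; pixel columns grow to the right and rows downward; lengths in m; the calibration is good to about 2 mm. A picture is of the moment at which its call begins. There is no depth.
- close_job(): hands the job in; it is judged then, once.
Trained networks look in the newest picture that a camera, given by its name, has taken for a name from the list of things; names that differ only in an ending like _2 or _b are one class to them, and where a whole thing is asked for, a point or a joint stands for the part that bears it (a point fixed in the world has none). Each returns a list of dicts, best first, with "score" (0 to 1); they miss things now and then, are a little off and sometimes report something else, mostly with a low value. They report only what shows in the picture. A call takes as long as a camera call.
- spot_in(camera, thing): "position" ([x, y, z] in m, in world coordinates, good to about 4 mm: the middle of the surface that is visible of it).
- spot_point(camera, thing): "position" ([x, y, z] in m, in world coordinates, good to about 4 mm: a listed point, or the origin of a listed thing).
The state is a dict: "clock": time; "joint_pos": joint angles; "qvel": joint speeds; "tau": joint torques, N m; "tool_pos": TCP position; "orientation": TCP orientation; "force": force on the tool from outside, world axes, zero at the start; "moment": the same for the moment, N m; "opening": finger opening in m; "gripper_force": force on a finger pad.
Only numpy, scipy, OpenCV 4.12 (cv2) and the standard library are available. Lean on these libraries where they do the work, as an engineer would, in place of code of your own. Each camera call takes 0.05 s, during which the arm holds its last target. There are 200 camera calls.

TASK

Get the mosaic setting jig ready for the next tile: with your fingertips push the blank white tile on its right-hand side fully home against both low metal fences there, then swing the framed grid leaf, the one with the red tab, over the spine from the left-hand side until it lies completely flat round the blank. Nothing is pinched, lifted or carried: push the blank along the board, and push the leaf over gently, without squeezing or flicking it. Leave the finished panel on the left and everything standing around where they are.

Things in the scene. Friction and masses are not known exactly. Their poses are not given: they have to be found in the camera images.
- setting_jig: Fixed two-station jig: plywood base 222 x 400 mm, 12 mm thick. Origin on the underside, on the spine line; own x runs along the spine away from the robot, y to the left, z up. Base spans x -105 to 117, y -200 to 200 mm. Two black hinge housings, 15 mm (x) by 22 mm (y), 36 mm above the table, stand on the spine at x = -62 and 100 mm.
- blank_home (a point): Where the centre of the blank's underside is when home, on the base top of the right-hand station: jig x 15, y -75, z 12 mm. Two aluminium fences, strips 6 mm high (z 12 to 18 mm): the far one has its face towards the robot at jig x = 65 mm, the spine one its right-hand face at y = -25 mm. The left-hand station is the mirror image.
- blank_tile: Loose white ceramic blank 100 x 100 x 8 mm, about 0.19 kg, lying flat on the right-hand side of the jig, 20 to 45 mm short of home towards the robot and to the right, slightly turned. Origin at the centre of its underside, z up; its x and y axes run along its edges and point about as the jig's when home.
- grid_leaf (a joint): Leaf angle about the spine: 0 flat on the left, 1.57 upright, 3.142 (its stop) flat on the right. Starts at 0.45 to 0.85. Stiff hinge (about 0.24 N m of friction): the 0.2 kg leaf stays where it is left and must be pushed all the way down. When flat, its frame goes down round the blank with 3.5 mm play beside a blank that is home; it cannot lie flat over a blank that is not.
- leaf_tab (a point): Middle of the outer edge of the red thumb tab, 160.5 mm from the spine axis, at jig x = 15 mm. The tab is 44 mm wide along the spine, 4 mm thick, in the middle of the frame's thickness, and stands out 20 mm from the frame.
- leaf_hinge (a point): Point on the hinge axis at jig x = 15, y = 0, z = 22.5 mm; the axis runs along jig x. The leaf: a wooden frame 20 mm thick, bars 12 mm wide, from 6 to 140.5 mm from the axis and from jig x -50.5 to 89 mm, with a 4 mm steel grid in the middle of its thickness. A growing angle carries the tab from the left, up and over to the right.
- finished_panel: Loose finished panel, 100 x 100 x 12 mm, white tile set with 16 blue, white and green glass squares, lying on the left-hand station under the raised leaf. Origin at the centre of its underside. To be left alone.
- spare_blanks: Stack of five white tiles, 100 x 100 x 40 mm, bystander to the left. Origin at the centre of its underside.
- glue_bottle: White glue bottle with a red cap, 59 mm across, 152 mm high, bystander right of the jig. Origin at the centre of its underside.
- tape_roll: Roll of masking tape, 111 mm across, 25 mm high, bystander at the right. Origin at the centre of its underside.
- nippers: Tile nippers with red grips, 61 x 188 x 14 mm, bystander at the front right. Origin at the centre of the underside.
- tweezers: Steel tweezers, 15 x 125 x 8 mm, bystander at the front left. Origin at the centre of the underside.

How it is judged (in metres and radians):
On the way, in this order (a step that is already met when the one before it is completed fails the run):
1. the blank is home against both fences, the leaf still on the left (x of blank_tile in the frame of setting_jig above 0.012 m and y of blank_tile in the frame of setting_jig above -0.078 m and angle between the x axis of blank_tile and the x axis of setting_jig, either way round below 0.04 rad and value of joint grid_leaf below 1.6 rad), for 0.2 s.
2. the leaf lies flat on the right-hand station (value of joint grid_leaf above 3.11 rad), for 0.2 s.
At the end, for the whole second after the job is handed in: The leaf lies flat on the right-hand station (angle over 3.11 rad, 4 mm at its edge); the blank lies on the base under it, at rest, within 3 mm of touching each of the two fences and square to them within 0.04 rad; the finished panel is within 10 mm of where it was (value of joint grid_leaf above 3.11 rad and x of blank_tile in the frame of setting_jig between 0.012 and 0.018 m and y of blank_tile in the frame of setting_jig between -0.078 and -0.072 m and z of blank_tile in the frame of setting_jig below 0.014 m and angle between the x axis of blank_tile and the x axis of setting_jig, either way round below 0.04 rad and linear speed of blank_tile below 0.01 m/s and distance of finished_panel from where it was at the start of the episode below 0.01 m).
It fails at once if the blank is lifted or tipped off the board (z of blank_tile in the frame of setting_jig above 0.017 m or angle between blank_tile's own z axis and vertical above 0.15 rad).
It fails at once if the blank or the leaf is squeezed or forced (over 40 N from the fingers) (contact force between the fingers and blank_tile above 40 N or contact force between the fingers and grid_leaf above 40 N).
It fails at once if the leaf is flicked over (over 4 rad/s) (velocity of joint grid_leaf above 4 rad/s).
It fails at once if the finished panel is moved over 10 mm (distance of finished_panel from where it was at the start of the episode above 0.01 m).
It fails at once if a bystander is moved over 20 mm (distance of any of spare_blanks, glue_bottle, tape_roll, nippers, tweezers from where it was at the start of the episode above 0.02 m).
It also fails if it takes over 72 s, if anything falls off the work surface, if the arm or the gripper's body presses on something with over 40 N, if the wrist force passes 120 N, or if a joint passes its speed limit or range.

## Working session

There is one attempt and no reset: what is moved stays moved. The work goes in short steps, Python scripts to look and compute and a tool call to move; the robot and the scene stay as the last step left them, time stands still between calls to the robot, and variables do not carry over. Pictures are saved under pics/ and viewed, at most 10 in all, crops included, and the job is handed in when it is done.

Besides the shell and the picture viewer there is one more tool, called after ">>>" as name(argument=value, ...) on one line, values as JSON. play_rows: Moves the arm, as the interface text tells. Its arguments: {"type":"object","properties":{"plan":{"type":"array","items":{"type":"array","items":{"type":"number"}}},"grip":{"type":"number"}},"required":["plan"]}

```bash
mkdir -p pics; ls
python3 - <<'E'
from plant import *
import cv2
o=get_obs();print(o)
for c in ("scene","top"):
    s=snapshot(c);cv2.imwrite(f"pics/{c}0.png",s["frame"][:,:,::-1])
    print(c,s["fx"],s["position"],s["attitude"])
    for t in ("setting_jig","blank_tile","blank_home","leaf_tab","leaf_hinge","finished_panel"):
        for f in (spot_in,spot_point):
            try: print(t,f.__name__,[(r["position"],r["score"]) for r in f(c,t)[:2]])
            except Exception as e: print(t,e)
    for t in ("spare_blanks","glue_bottle","tape_roll","nippers","tweezers"):
        print(t,[(r["position"],r["score"]) for r in spot_point(c,t)[:1]])
E
```

```text
pics
{'clock': 0.0, 'joint_pos': array([ 8.81280534e+01,  2.05907608e+01,  6.34044058e-01, -2.10438259e-02,
       -7.01378325e+01, -1.65057343e+01]), 'qvel': array([-0.02719605,  0.04316641, -0.00429603, -0.02669566, -0.02399538,
        0.01444941]), 'tau': array([-1.12643229e-03, -5.82722211e+01,  2.93062431e+01,  6.99694186e+00,
        7.00664241e-03, -1.47305182e-04]), 'tool_pos': array([0.21269937, 0.64011537, 0.24462944]), 'orientation': array([ 1.79903726e+02, -7.89780822e-03, -1.83848404e+01]), 'force': array([ 0.09847768, -0.11088172,  0.26608563]), 'moment': array([-0.03514051, -0.01694198, -0.06687495]), 'gripper_force': 0.0, 'opening': 0.08780542930984418}
scene 548.0042712489816 [-0.17627152  1.00930661  0.57193392] [-112.48732803    0.79443921 -146.43162267]
setting_jig call [([0.4824, 0.0528, 0.0162], 0.86), ([0.5097, -0.4274, 0.0172], 0.56)]
setting_jig call [([0.5472, 0.0125, 0.0031], 0.86)]
blank_tile call [([0.538, -0.086, 0.021], 0.64)]
blank_tile call [([0.5417, -0.091, 0.0146], 0.77)]
blank_home call [([0.48, 0.0458, 0.0126], 0.75)]
blank_home call [([0.5709, 
[... 885 characters left out ...]
1], 0.7)]
blank_home call [([0.5705, -0.0579, 0.0134], 0.82), ([0.5122, -0.4522, 0.0026], 0.49)]
leaf_tab call [([0.5547, 0.078, 0.0687], 0.86)]
leaf_tab call [([0.5447, 0.1479, 0.1097], 0.62)]
leaf_hinge call [([0.558, 0.0767, 0.0678], 0.6), ([0.5495, 0.0255, 0.0136], 0.6)]
leaf_hinge call [([0.5614, 0.0116, 0.0212], 0.88)]
finished_panel call [([0.5576, 0.0812, 0.0199], 0.78), ([0.6222, -0.3961, 0.0972], 0.56)]
finished_panel call [([0.5494, 0.0902, 0.0089], 0.86)]
spare_blanks [([0.4625, 0.4153, -0.004], 0.72)]
glue_bottle [([0.6343, -0.406, -0.0009], 0.78)]
tape_roll [([0.5126, -0.4523, 0.0019], 0.58)]
nippers [([0.3503, -0.3608, -0.0004], 0.55)]
tweezers [([0.3442, 0.316, 0.003], 0.62)]
```

Run:
```python
import cv2
im=cv2.imread("pics/top0.png")
c=im[60:430,180:480]
cv2.imwrite("pics/t1.png",cv2.resize(im[150:400,200:440],(768,800))[:600] if 0 else cv2.resize(im,(800,600)))
```

```text
(no output)
```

View pics/top0.png

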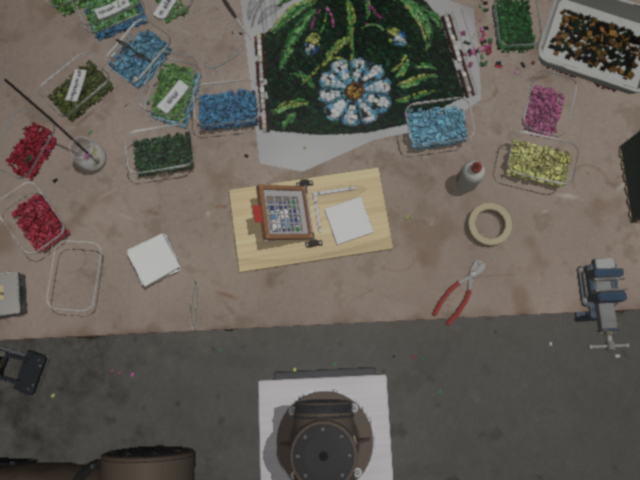

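View pics/scene0.png

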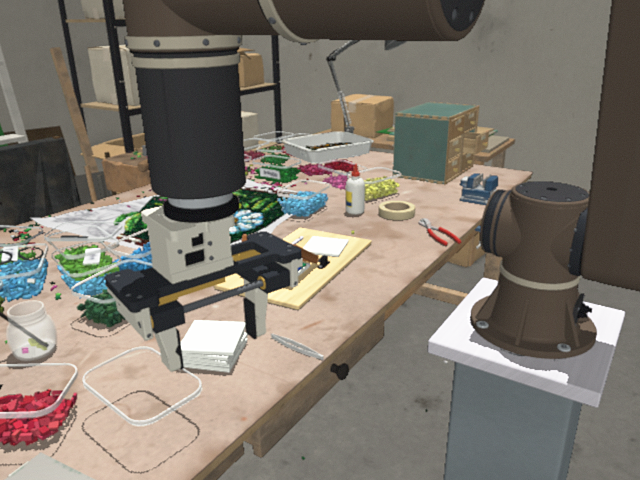

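The top view shows the plywood jig with corners near (231,188), (381,168), (392,248) and (240,271). The blank is at (349,221), the leaf at (285,212) and the red tab at (257,213). The scene view shows the arm clear, to the left of the jig.

I'll fit the board and blank outlines.

```bash
cat > h.py <<'E'
import numpy as np, cv2
from scipy.spatial.transform import Rotation as R
from plant import *
def ray(s,uv,z):
    uv=np.atleast_2d(np.float64(uv)); d=np.c_[(uv[:,0]-s["cx"])/s["fx"],(uv[:,1]-s["cy"])/s["fy"],np.ones(len(uv))]
    d=d@R.from_euler("xyz",s["attitude"],degrees=True).as_matrix().T; p=np.array(s["position"])
    return p+d*((z-p[2])/d[:,2])[:,None]
def proj(s,P):
    q=(np.atleast_2d(P)-s["position"])@R.from_euler("xyz",s["attitude"],degrees=True).as_matrix()
    return np.c_[s["cx"]+s["fx"]*q[:,0]/q[:,2],s["cy"]+s["fy"]*q[:,1]/q[:,2]]
def rect(P):
    P=np.float32(P[:,:2]*1000); (c,sz,a)=cv2.minAreaRect(cv2.convexHull(P))
    return np.round(c,1),np.round(sz,1),round((a+45)%90-45,2)
def blob(m,seed):
    n,l,st,c=cv2.connectedComponentsWithStats(m.astype(np.uint8)); k=l[seed[1],seed[0]]
    yy,xx=np.nonzero(l==k); return np.c_[xx,yy]
E
python3 - <<'E'
from h import *
s=snapshot("top");f=s["frame"];h=cv2.cvtColor(f,cv2.COLOR_RGB2HSV)
print([ (list(f[v,u]),list(h[v,u])) for u,v in((243,230),(340,255),(349,221),(220,230),(400,230),(330,290))])
m=(h[...,1]>65)&(h[...,2]>130)&(h[...,0]>12)&(h[...,0]<32)
print(rect(ray(s,blob(m,(243,230)),.012)))
m=(h[...,1]<40)&(h[...,2]>165)
print(rect(ray(s,blob(m,(349,221)),.02)))
E
```

```text
[([np.uint8(176), np.uint8(160), np.uint8(129)], [np.uint8(20), np.uint8(68), np.uint8(176)]), ([np.uint8(155), np.uint8(141), np.uint8(112)], [np.uint8(20), np.uint8(71), np.uint8(155)]), ([np.uint8(178), np.uint8(177), np.uint8(176)], [np.uint8(15), np.uint8(3), np.uint8(178)]), ([np.uint8(131), np.uint8(119), np.uint8(109)], [np.uint8(14), np.uint8(43), np.uint8(131)]), ([np.uint8(125), np.uint8(111), np.uint8(100)], [np.uint8(13), np.uint8(51), np.uint8(125)]), ([np.uint8(128), np.uint8(115), np.uint8(105)], [np.uint8(13), np.uint8(46), np.uint8(128)])]
(array([552.1,  15.3]), array([220.3, 398.6]), 6.22)
(array([542.6, -86.7]), array([99.4, 99. ]), 16.41)
```

>>> play_rows(plan=[[0, 0, 0, 0, 0, -6.1], [0, 0, 0, 0, 0, -6.2], [0, 0, 0, 0, 0, -6.1], [0, 0, 0, 0, 0, -6.2], [2.8, 2.9, 0, 0, 0, 0], [2.9, 2.9, 0, 0, 0, 0], [2.8, 2.9, 0, 0, 0, 0], [2.9, 2.9, 0, 0, 0, 0], [2.8, 2.9, 0, 0, 0, 0], [2.9, 2.9, 0, 0, 0, 0], [0, 3.9, 0, 0, 0, 0], [0, 3.9, 0, 0, 0, 0], [0, 3.9, 0, 0, 0, 0], [0, 3.9, 0, 0, 0, 0], [0, 3.9, 0, 0, 0, 0], [0, 3.9, 0, 0, 0, 0], [0, 3.9, 0, 0, 0, 0], [0, 3.9, 0, 0, 0, 0]], grip=5)

```text
clock: 3.35
tool_pos: [0.4353, 0.1741, 0.2459]
orientation: [-180.0, -0.0, 6.2]
force: [1.7, -0.7, 0.1]
opening: 0.0496
gripper_force: 0.0
```

>>> play_rows(plan=[[0, 3.9, 0, 0, 0, 0], [0, 3.9, 0, 0, 0, 0], [0, 3.9, 0, 0, 0, 0], [0, 3.9, 1, 0, 0, 0], [0, 3.9, 2, 0, 0, 0], [0, 3.9, 2, 0, 0, 0], [0, 3.9, 2, 0, 0, 0], [0, 0, 0, 0, 0, 0], [0, 0, 0, 0, 0, 0]])

```text
clock: 4.1
tool_pos: [0.4636, -0.0919, 0.1774]
orientation: [180.0, 0.1, 6.0]
force: [0.2, 1.3, -0.0]
opening: 0.0502
gripper_force: 0.0
```

Run:
```python
from h import *
s=snapshot("wrist");f=s["frame"].copy()
T=R.from_euler("z",6.2,degrees=True).as_matrix();O=np.array([.5461,.0146,0])
def J(P): return np.array(P)/1000@T.T+O
for P in ([15,-75,12],[65,-75,18],[65,-25,18],[15,-25,18],[-105,-200,12],[117,-200,12],[-14.4,-100.3,20]):
    u=proj(s,J(P))[0]; print(P,u.round()); cv2.drawMarker(f,tuple(int(x) for x in u),(255,0,255),0,14,2)
cv2.imwrite("pics/w1.png",f[:,:,::-1])
h=cv2.cvtColor(s["frame"],cv2.COLOR_RGB2HSV); m=(h[...,1]<35)&(h[...,2]>165)
c=proj(s,J([-14.4,-100.3,20]))[0].astype(int); print(rect(ray(s,blob(m,c),.02)))
for t in ("blank_home","leaf_hinge","blank_tile"): print(t,[(r["position"],r["score"]) for r in spot_point("wrist",t)[:1]])
```

```text
[15, -75, 12] [291.  72.]
[65, -75, 18] [289.  -9.]
[65, -25, 18] [214.  -9.]
[15, -25, 18] [219.  72.]
[-105, -200, 12] [454. 235.]
[117, -200, 12] [480. -97.]
[-14.4, -100.3, 20] [327. 115.]
(array([542.1, -88. ]), array([99.4, 99.6]), 16.33)
blank_home []
leaf_hinge [([0.5602, 0.0162, 0.0195], 0.61)]
blank_tile [([0.5417, -0.0865, 0.0065], 0.87)]
```

View pics/w1.png

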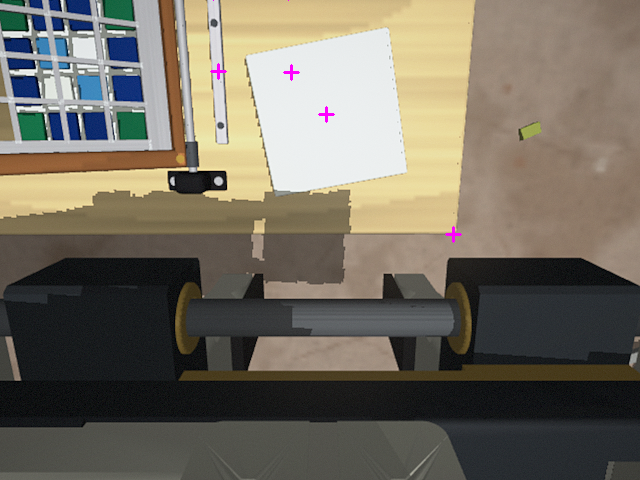

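The markers land on the board. The jig sits perhaps 3 mm further right, and contact will settle that. Descending on the robot side of the blank.

>>> play_rows(plan=[[0, 0, 3, 0, 0, 0], [0, 0, 3, 0, 0, 0], [0, 0, 3, 0, 0, 0], [0, 0, 2.5, 0, 0, 0], [0, 0, 1.5, 0, 0, 0], [0, 0, 0.8, 0, 0, 0], [0, 0, 0.4, 0, 0, 0], [0, 0, 0, 0, 0, 0], [0, 0, 0, 0, 0, 0], [0, 0, 0, 0, 0, 0]])

```text
clock: 5.13
tool_pos: [0.4654, -0.0893, 0.0377]
orientation: [-180.0, -0.1, 6.3]
force: [0.7, -0.5, 0.6]
opening: 0.0502
gripper_force: 0.0
```

>>> play_rows(plan=[[0, 0, 0.3, 0, 0, 0], [0.3, 0.2, 0, 0, 0, 0], [0.3, 0.2, 0, 0, 0, 0], [0.3, 0, 0, 0, 0, 0], [0.3, 0, 0, 0, 0, 0], [0.3, 0, 0, 0, 0, 0], [0.3, 0, 0, 0, 0, 0], [0.3, 0, 0, 0, 0, 0], [0.3, 0, 0, 0, 0, 0], [0.3, 0, 0, 0, 0, 0], [0.3, 0, 0, 0, 0, 0], [0.3, 0, 0, 0, 0, 0], [0.3, 0, 0, 0, 0, 0], [0.2, 0, 0, 0, 0, 0], [0.2, 0, 0, 0, 0, 0], [0, 0, 0, 0, 0, 0], [0, 0, 0, 0, 0, 0]])

```text
clock: 6.55
tool_pos: [0.505, -0.0893, 0.0336]
orientation: [180.0, -0.0, 6.2]
force: [-0.2, 0.2, -0.4]
opening: 0.0501
gripper_force: 0.0
```

```bash
cat > look.py <<'E'
from h import *
T=R.from_euler("z",6.2,degrees=True).as_matrix()[:2,:2]
s=snapshot("top");f=s["frame"];h=cv2.cvtColor(f,cv2.COLOR_RGB2HSV); m=(h[...,1]<40)&(h[...,2]>150)
P=ray(s,np.argwhere(m)[:,::-1],.02); J=(P[:,:2]-[.5461,.0146])@T*1000
k=(J[:,0]>-90)&(J[:,0]<70)&(J[:,1]<-15)&(J[:,1]>-170)
J=J[k];print("tile jig px",len(J),rect(np.c_[J,J[:,:1]]/1000)); o=get_obs(); p=(o["tool_pos"][:2]-[.5461,.0146])@T*1000
print("tcp jig",p.round(1),o["tool_pos"][2].round(4),o["force"].round(1),o["orientation"].round(1))
for t in ("blank_tile","blank_home"): print(t,[((np.array(r["position"][:2])-[.5461,.0146])@T*1000,r["score"]) for r in spot_point("top",t)[:1]])
cv2.imwrite("pics/look.png",f[:,:,::-1])
E
python3 look.py
```

```text
Traceback (most recent call last):
  File "look.py", line 6, in <module>
    J=J[k];print("tile jig px",len(J),rect(np.c_[J,J[:,:1]]/1000)); o=get_obs(); p=(o["tool_pos"][:2]-[.5461,.0146])@T*1000
                                      ~~~~^^^^^^^^^^^^^^^^^^^^^^^
  File "h.py", line 12, in rect
    P=np.float32(P[:,:2]*1000); (c,sz,a)=cv2.minAreaRect(cv2.convexHull(P))
                                         ~~~~~~~~~~~~~~~^^^^^^^^^^^^^^^^^^^
cv2.error: OpenCV(4.12.0) /io/opencv/modules/imgproc/src/convhull.cpp:143: error: (-215:Assertion failed) total >= 0 && (depth == CV_32F || depth == CV_32S) in function 'convexHull'
```

>>> play_rows(plan=[[0.15, 0, 0, 0, 0, 0], [0.15, 0, 0, 0, 0, 0], [0.15, 0, 0, 0, 0, 0], [0.1, 0, 0, 0, 0, 0], [0, 0, 0, 0, 0, 0], [0, 0, 0, 0, 0, 0]])

```text
clock: 7.1
tool_pos: [0.5103, -0.0887, 0.0335]
orientation: [180.0, -0.0, 6.2]
force: [-2.3, 0.0, 0.6]
opening: 0.0501
gripper_force: 0.4
```

>>> play_rows(plan=[[0.1, 0, 0, 0, 0, 0], [0, 0, 0, 0, 0, 0], [0, 0, 0, 0, 0, 0]])

```text
clock: 7.35
tool_pos: [0.5112, -0.0887, 0.0335]
orientation: [180.0, -0.0, 6.2]
force: [0.1, -0.5, 0.9]
opening: 0.0502
gripper_force: 0.5
```

Run:
```python
from h import *
for c in ("wrist","scene"):
    s=snapshot(c);cv2.imwrite(f"pics/{c}2.png",s["frame"][:,:,::-1])
    for t in ("blank_tile",): print(c,t,[(r["position"],r["score"]) for r in spot_point(c,t)[:1]])
cv2.imwrite("pics/c2.png",np.vstack([cv2.imread("pics/wrist2.png")[::1],])[:,:])
```

```text
wrist blank_tile []
scene blank_tile [([0.5768, -0.0979, 0.0125], 0.96)]
```

View pics/wrist2.png

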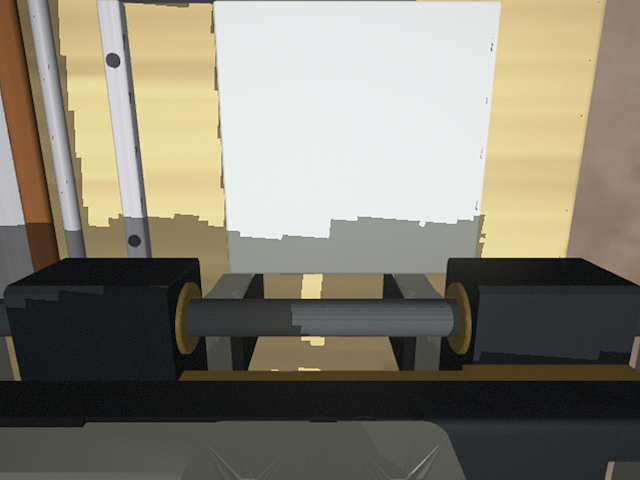

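The blank is now square on both fingertips. Its left edge (x≈220) is about 30 mm from the spine fence (x≈130), and the far fence is just at the top of the picture. I'll keep pushing in small steps until it touches.

>>> play_rows(plan=[[0.1, 0, 0, 0, 0, 0], [0, 0, 0, 0, 0, 0], [0, 0, 0, 0, 0, 0]])

```text
clock: 7.8
tool_pos: [0.5119, -0.0886, 0.0335]
orientation: [-180.0, 0.0, 6.2]
force: [-2.4, 0.7, 1.1]
opening: 0.0496
gripper_force: 1.0
```

>>> play_rows(plan=[[0.1, 0, 0, 0, 0, 0], [0, 0, 0, 0, 0, 0], [0, 0, 0, 0, 0, 0]])

```text
clock: 8.05
tool_pos: [0.512, -0.0886, 0.0333]
orientation: [180.0, 0.1, 6.2]
force: [-5.6, -0.4, 3.4]
opening: 0.05
gripper_force: 2.6
```

>>> play_rows(plan=[[0.1, 0, 0, 0, 0, 0], [0, 0, 0, 0, 0, 0], [0, 0, 0, 0, 0, 0]])

```text
clock: 8.3
tool_pos: [0.5121, -0.0887, 0.0331]
orientation: [-180.0, 0.2, 6.2]
force: [-7.2, -0.1, 4.6]
opening: 0.05
gripper_force: 3.7
```

>>> play_rows(plan=[[-1, 0, 0, 0, 0, 0], [-1, 0, 0, 0, 0, 0], [0, 0, -2.5, 0, 0, 0], [0, 0, -2.5, 0, 0, 0], [0, 0, -1, 0, 0, 0], [2.7, 3, 0, 0, 0, 0], [2.6, 2.9, 0, 0, 0, 0], [2.7, 3, 0, 0, 0, 0], [0, 0, 0, 0, 0, 0]])

```text
clock: 9.05
tool_pos: [0.5883, -0.1738, 0.0935]
orientation: [179.9, -0.2, 6.2]
force: [1.6, 0.1, 0.7]
opening: 0.0499
gripper_force: 0.0
```

>>> play_rows(plan=[[0, 0, 0, 0, 0, 7], [0, 0, 0, 0, 0, 7], [0, 0, 0, 0, 0, 7], [0, 0, 0, 0, 0, 7], [0, 0, 0, 0, 0, 7], [0, 0, 0, 0, 0, 7], [0, 0, 0, 0, 0, 7], [0, 0, 0, 0, 0, 7], [0, 0, 0, 0, 0, 7], [0, 0, 0, 0, 0, 7], [0, 0, 0, 0, 0, 7], [0, 0, 0, 0, 0, 7], [0, 0, 0, 0, 0, 6], [0, 0, 0, 0, 0, 0], [0, 0, 0, 0, 0, 0]])

```text
clock: 10.3
tool_pos: [0.5833, -0.1702, 0.0935]
orientation: [-180.0, -0.0, -83.6]
force: [0.6, 0.4, -0.2]
opening: 0.0498
gripper_force: 0.0
```

```bash
sed -i 's/len(J),rect/len(J),len(J)>99 and rect/' look.py; python3 look.py; python3 -c "
from h import *
print(get_obs()['joint_pos'].round(0))
s=snapshot('wrist');cv2.imwrite('pics/w3.png',s['frame'][:,:,::-1])"
```

```text
tile jig px 131 (array([  52. , -104.9]), array([112.4,  30.8]), -10.64)
tcp jig [  17.1 -187.8] 0.0935 [-0.3  0.1  0.4] [-180.    -0.   -83.6]
blank_tile [(array([  18.84791992, -111.68883523]), 0.7)]
blank_home [(array([ 15.01613469, -75.66429607]), 0.73)]
[  2.  22. -19.  -0. -49.   4.]
```

View pics/w3.png

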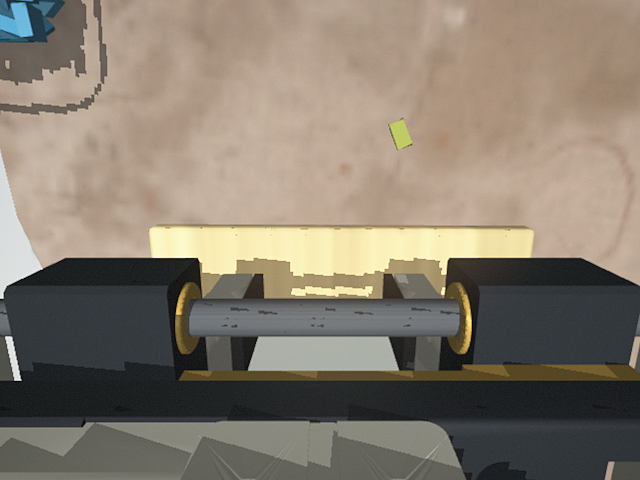

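>>> play_rows(plan=[[0, 0, 2, 0, 0, 0], [0, 0, 2, 0, 0, 0], [0, 0, 1.2, 0, 0, 0], [0, 0, 0.5, 0, 0, 0], [0, 0, 0.3, 0, 0, 0], [0, 0, 0, 0, 0, 0], [0, 0, 0, 0, 0, 0]])

```text
clock: 11.08
tool_pos: [0.5839, -0.1704, 0.0342]
orientation: [-179.9, -0.0, -83.7]
force: [1.1, -0.3, 0.9]
opening: 0.0499
gripper_force: 0.0
```

>>> play_rows(plan=[[-0.3, 0, 0, 0, 0, 0], [-0.3, 0, 0, 0, 0, 0], [-0.3, 0, 0, 0, 0, 0], [-0.3, 0, 0, 0, 0, 0], [-0.3, 0, 0, 0, 0, 0], [-0.3, 0, 0, 0, 0, 0], [-0.3, 0, 0, 0, 0, 0], [-0.3, 0, 0, 0, 0, 0], [-0.3, 0, 0, 0, 0, 0], [-0.3, 0, 0, 0, 0, 0], [-0.3, 0, 0, 0, 0, 0], [-0.3, 0, 0, 0, 0, 0], [-0.3, 0, 0, 0, 0, 0], [-0.3, 0, 0, 0, 0, 0], [0, 0, 0, 0, 0, 0], [0, 0, 0, 0, 0, 0]])

```text
clock: 12.42
tool_pos: [0.5786, -0.1282, 0.0333]
orientation: [180.0, 0.0, -83.8]
force: [0.6, 0.6, 0.5]
opening: 0.0502
gripper_force: 0.0
```

>>> play_rows(plan=[[-0.15, 0, 0, 0, 0, 0], [-0.15, 0, 0, 0, 0, 0], [0, 0, 0, 0, 0, 0], [0, 0, 0, 0, 0, 0]])

```text
clock: 12.75
tool_pos: [0.5784, -0.1255, 0.0334]
orientation: [180.0, 0.0, -83.8]
force: [0.2, -0.8, -0.1]
opening: 0.0499
gripper_force: 0.0
```

```bash
python3 look.py
```

```text
tile jig px 175 (array([ 57.7, -47. ]), array([24.2, 60.8]), 0.09)
tcp jig [  17.  -142.8] 0.0334 [-1.4 -0.   0.6] [180.    0.  -83.8]
blank_tile [(array([ 22.39251446, -79.98621941]), 0.73)]
blank_home []
```

>>> play_rows(plan=[[-0.1, 0, 0, 0, 0, 0], [-0.1, 0, 0, 0, 0, 0], [-0.1, 0, 0, 0, 0, 0], [0, 0, 0, 0, 0, 0], [0, 0, 0, 0, 0, 0]])

```text
clock: 13.32
tool_pos: [0.5781, -0.1225, 0.0335]
orientation: [180.0, 0.0, -83.8]
force: [0.2, -1.0, 0.2]
opening: 0.0502
gripper_force: 0.1
```

>>> play_rows(plan=[[-0.1, 0, 0, 0, 0, 0], [-0.1, 0, 0, 0, 0, 0], [0, 0, 0, 0, 0, 0], [0, 0, 0, 0, 0, 0]])

```text
clock: 13.65
tool_pos: [0.5778, -0.121, 0.0335]
orientation: [180.0, -0.0, -83.8]
force: [0.6, -4.1, -0.1]
opening: 0.0503
gripper_force: 2.3
```

>>> play_rows(plan=[[-0.1, 0, 0, 0, 0, 0], [-0.1, 0, 0, 0, 0, 0], [0, 0, 0, 0, 0, 0], [0, 0, 0, 0, 0, 0]])

```text
clock: 13.98
tool_pos: [0.5778, -0.1206, 0.0338]
orientation: [180.0, -0.1, -83.8]
force: [0.9, -14.4, -0.5]
opening: 0.0498
gripper_force: 7.4
```

>>> play_rows(plan=[[0.5, 0, 0, 0, 0, 0], [1, 0, 0, 0, 0, 0], [0.5, 0, 0, 0, 0, 0], [0, 0, -4, 0, 0, 0], [0, 0, -4, 0, 0, 0], [0, 0, -4, 0, 0, 0], [0, 0, -4, 0, 0, 0], [0, 0, -2, 0, 0, 0], [-4, 0, 0, 0, 0, 0], [-4, 0, 0, 0, 0, 0], [-4, 0, 0, 0, 0, 0], [-4, 0, 0, 0, 0, 0], [0, 0, 0, 0, 0, 0], [0, 0, 0, 0, 0, 0]], grip=0)

```text
clock: 15.15
tool_pos: [0.5625, 0.0227, 0.2137]
orientation: [-180.0, 0.0, -83.6]
force: [0.2, -0.8, 0.3]
opening: 0.0006
gripper_force: 0.0
```

Run:
```python
from h import *
T=R.from_euler("z",6.2,degrees=True).as_matrix()[:2,:2]
s=snapshot("wrist");cv2.imwrite('pics/w4.png',s['frame'][:,:,::-1])
h=cv2.cvtColor(s["frame"],cv2.COLOR_RGB2HSV); m=(h[...,1]<35)&(h[...,2]>150)
O=[.546,.0112]
for t in ("blank_tile","leaf_hinge","blank_home"): print(t,[((np.array(r["position"][:2])-O)@T*1000,r["score"]) for r in spot_point("wrist",t)[:1]])
o=get_obs();print(o["tool_pos"],o["orientation"])
```

```text
blank_tile [(array([ 17.77815752, -76.16552445]), 0.72)]
leaf_hinge [(array([14.39331066,  2.86227326]), 0.73)]
blank_home []
[0.56261788 0.01957908 0.21339863] [ 1.79983359e+02  1.08902330e-03 -8.38524293e+01]
```

View pics/w4.png

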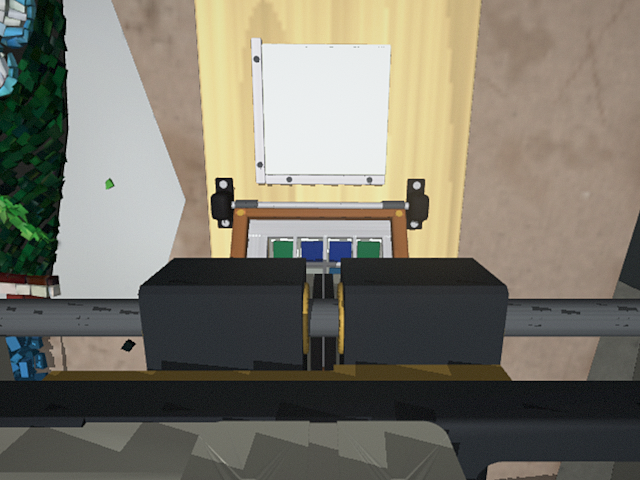

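The blank (262–390, 45–177) sits tight against the far fence (left strip, x≈258) and the spine fence (lower strip, y≈180). Now to the tab side.

>>> play_rows(plan=[[-3.7, 0, 0, 0, 0, 0], [-3.7, 0, 0, 0, 0, 0], [-3.7, 0, 0, 0, 0, 0], [-3.7, 0.2, 0, 0, 0, 0], [0, 0, 0, 0, 0, 0], [0, 0, 0, 0, 0, 0]])

```text
clock: 15.85
tool_pos: [0.5446, 0.1681, 0.2132]
orientation: [180.0, -0.0, -83.7]
force: [0.1, 0.3, 0.8]
opening: 0.0001
gripper_force: 0.0
```

Run:
```python
from h import *
T=R.from_euler("z",6.2,degrees=True).as_matrix()[:2,:2]
O=[.546,.0112]
s=snapshot("wrist");cv2.imwrite('pics/w5.png',s['frame'][:,:,::-1])
s=snapshot("scene");cv2.imwrite('pics/s5.png',s['frame'][:,:,::-1])
for c in ("wrist","scene"): 
  for t in ("leaf_tab",): print(c,t,[((np.array(r["position"][:2])-O)@T*1000,r["position"][2],r["score"]) for r in spot_point(c,t)[:1]])
o=get_obs();print((o["tool_pos"][:2]-O)@T,o["tool_pos"])
cv2.imwrite('pics/c5.png',s['frame'][150:400,150:480,::-1].repeat(2,0).repeat(2,1))
```

```text
wrist leaf_tab [(array([ 15.55218567, 138.5306447 ]), 0.1137, 0.76)]
scene leaf_tab [(array([ 20.76303319, 134.64515013]), 0.1116, 0.59)]
[0.01552556 0.15402431] [0.54480023 0.16600017 0.2134486 ]
```

View pics/c5.png

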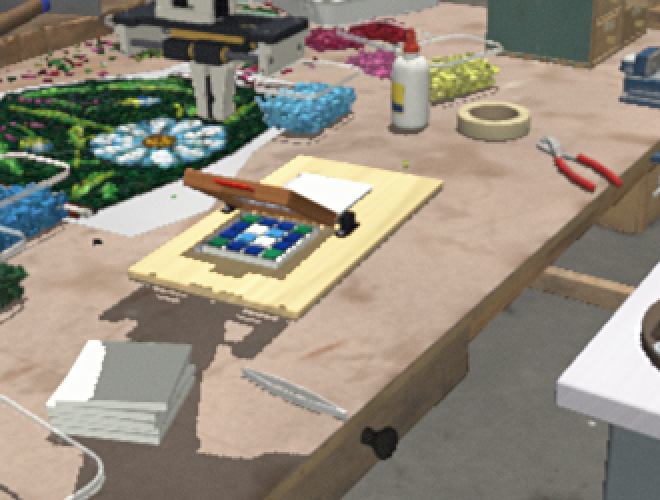

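Leaf tab is at about jig y 135, z 0.112, so the angle is about 0.58. It stands clear to the right of the raised fingers, and the panel below is untouched. Descending beside it while working out the arc.

>>> play_rows(plan=[[-0.5, 0, 0, 0, 0, 0], [0, 0, 3, 0, 0, 0], [0, 0, 3, 0, 0, 0], [0, 0, 2.4, 0, 0, 0], [0, 0, 1, 0, 0, 0], [0, 0, 0, 0, 0, 0], [0, 0, 0, 0, 0, 0]])

```text
clock: 16.63
tool_pos: [0.5445, 0.1722, 0.12]
orientation: [-180.0, -0.0, -83.8]
force: [0.3, 0.4, 1.3]
opening: 0.0006
gripper_force: 0.0
```

Run:
```python
from h import *
T=R.from_euler("z",6.2,degrees=True).as_matrix()[:2,:2]
O=[.546,.0112]
o=get_obs();p=(o["tool_pos"][:2]-O)@T*1000;print(p,o["tool_pos"],o["force"])
def tcp(t):
    n=np.array([np.sin(t),-np.cos(t)]);r=np.array([np.cos(t),np.sin(t)])
    if t<np.pi/2: y=(160.5*r+2*n)[0]; z=160.5*r[1]-11
    else: y,z=150*r+2*n
    return np.array([y+9.5,z+22.5+19])
prev=np.array([p[1],o["tool_pos"][2]*1000]);acc=np.zeros(2);rows=[]
ts=np.r_[.56,np.arange(.6,3.15,.06)]
for t in ts:
    d=np.array([-1,-1])*(tcp(t)-prev)/10; q=np.round(d+acc,2); acc+=d-q; prev=tcp(t); rows.append((round(t,2),*q.tolist(),*tcp(t).round().tolist()))
for r in rows: print(r)
```

```text
[ 15.92377031 160.21285975] [0.54452775 0.17219553 0.11999704] [0.27810229 0.35706392 1.308541  ]
(np.float64(0.56), 1.37, 0.42, 147.0, 116.0)
(np.float64(0.6), 0.34, -0.53, 143.0, 121.0)
(np.float64(0.66), 0.56, -0.78, 138.0, 129.0)
(np.float64(0.72), 0.6, -0.74, 131.0, 136.0)
(np.float64(0.78), 0.65, -0.71, 125.0, 143.0)
(np.float64(0.84), 0.69, -0.66, 118.0, 150.0)
(np.float64(0.9), 0.73, -0.62, 111.0, 156.0)
(np.float64(0.96), 0.76, -0.58, 103.0, 162.0)
(np.float64(1.02), 0.8, -0.53, 95.0, 167.0)
(np.float64(1.08), 0.83, -0.48, 87.0, 172.0)
(np.float64(1.14), 0.86, -0.42, 78.0, 176.0)
(np.float64(1.2), 0.88, -0.38, 70.0, 180.0)
(np.float64(1.26), 0.9, -0.32, 60.0, 183.0)
(np.float64(1.32), 0.92, -0.27, 51.0, 186.0)
(np.float64(1.38), 0.94, -0.21, 42.0, 188.0)
(np.float64(1.44), 0.95, -0.15, 32.0, 190.0)
(np.float64(1.5), 0.96, -0.1, 23.0, 191.0)
(np.float64(1.56), 0.96, -0.04, 13.0, 191.0)
(np.float64(1.62), 0.91, -0.04, 4.0, 191.0)
(np.float64(1.68), 0.9, 0.06, -5.0, 191.0)
(np.float64(1.74), 0.89, 0.11, -14.0, 190.0)
(np.float64(1.8), 0.88, 0.17, -23.0, 188.0)
(np.float64(1.86)
[... 271 characters left out ...]
0.74, 0.51, -80.0, 162.0)
(np.float64(2.28), 0.71, 0.56, -87.0, 157.0)
(np.float64(2.34), 0.67, 0.59, -93.0, 151.0)
(np.float64(2.4), 0.64, 0.64, -100.0, 144.0)
(np.float64(2.46), 0.59, 0.67, -106.0, 138.0)
(np.float64(2.52), 0.56, 0.71, -111.0, 130.0)
(np.float64(2.58), 0.51, 0.74, -116.0, 123.0)
(np.float64(2.64), 0.47, 0.77, -121.0, 115.0)
(np.float64(2.7), 0.42, 0.8, -125.0, 107.0)
(np.float64(2.76), 0.37, 0.82, -129.0, 99.0)
(np.float64(2.82), 0.32, 0.84, -132.0, 91.0)
(np.float64(2.88), 0.27, 0.86, -135.0, 82.0)
(np.float64(2.94), 0.22, 0.87, -137.0, 73.0)
(np.float64(3.0), 0.16, 0.88, -139.0, 65.0)
(np.float64(3.06), 0.12, 0.9, -140.0, 56.0)
(np.float64(3.12), 0.05, 0.9, -140.0, 47.0)
```

>>> play_rows(plan=[[0.7, 0, 0.2, 0, 0, 0], [0.7, 0, 0.2, 0, 0, 0], [0.3, 0, -0.5, 0, 0, 0], [0.6, 0, -0.8, 0, 0, 0], [0.6, 0, -0.7, 0, 0, 0], [0.65, 0, -0.7, 0, 0, 0], [0.7, 0, -0.65, 0, 0, 0], [0.75, 0, -0.6, 0, 0, 0], [0.75, 0, -0.6, 0, 0, 0], [0.8, 0, -0.55, 0, 0, 0], [0.8, 0, -0.5, 0, 0, 0], [0, 0, 0, 0, 0, 0]])

```text
clock: 17.63
tool_pos: [0.5526, 0.098, 0.1731]
orientation: [-179.9, 0.0, -83.8]
force: [0.1, 0.2, -0.6]
opening: 0.0002
gripper_force: 0.0
```

Run:
```python
from h import *
T=R.from_euler("z",6.2,degrees=True).as_matrix()[:2,:2]
O=[.546,.0112]
s=snapshot("scene");cv2.imwrite('pics/c6.png',s['frame'][100:350,150:480,::-1].repeat(2,0).repeat(2,1))
print([((np.array(r["position"][:2])-O)@T*1000,r["position"][2],r["score"]) for r in spot_point("scene","leaf_tab")[:1]])
o=get_obs();print((o["tool_pos"][:2]-O)@T,o["tool_pos"],o["force"])
```

```text
[(array([19.9300697 , 77.90322408]), 0.1662, 0.97)]
[0.01486163 0.08603731] [0.55148273 0.09833912 0.17138906] [ 0.57275018 -0.20106971 -0.10499866]
```

View pics/c6.png

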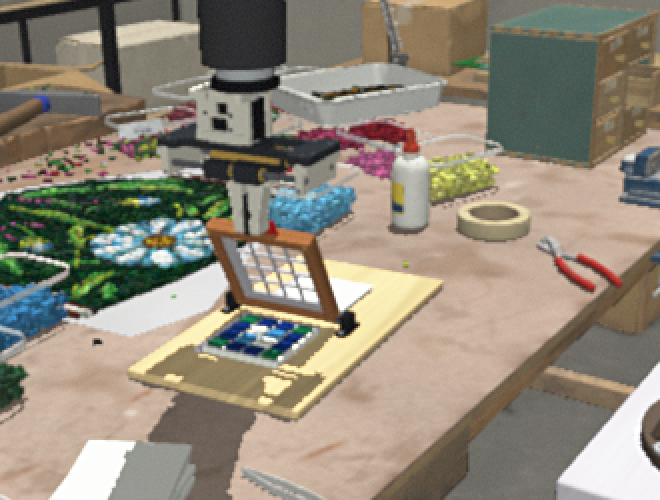

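The leaf follows the fingertips as planned (tab at (270,228) in the crop, about 1.1 rad) and the panel hasn't moved. Carrying on along the arc.

>>> play_rows(plan=[[0.85, 0, -0.4, 0, 0, 0], [0.9, 0, -0.4, 0, 0, 0], [0.9, 0, -0.3, 0, 0, 0], [0.9, 0, -0.3, 0, 0, 0], [0.95, 0, -0.2, 0, 0, 0], [0.95, 0, -0.15, 0, 0, 0], [0.95, 0, -0.1, 0, 0, 0], [0.95, 0, -0.05, 0, 0, 0], [0.9, 0, 0, 0, 0, 0], [0.9, 0, 0.05, 0, 0, 0], [0.9, 0, 0.1, 0, 0, 0], [0.9, 0, 0.15, 0, 0, 0], [0.9, 0, 0.2, 0, 0, 0], [0.85, 0, 0.3, 0, 0, 0], [0.85, 0, 0.3, 0, 0, 0], [0, 0, 0, 0, 0, 0]])

```text
clock: 19.07
tool_pos: [0.5664, -0.0369, 0.1787]
orientation: [179.9, -0.0, -83.8]
force: [0.9, -0.6, -0.1]
opening: 0.0003
gripper_force: 0.0
```

Run:
```python
from h import *
T=R.from_euler("z",6.2,degrees=True).as_matrix()[:2,:2]
O=[.546,.0112]
s=snapshot("scene");cv2.imwrite('pics/c7.png',s['frame'][50:300,150:480,::-1].repeat(2,0).repeat(2,1))
print([((np.array(r["position"][:2])-O)@T*1000,r["position"][2],r["score"]) for r in spot_point("scene","leaf_tab")[:1]])
o=get_obs();print((o["tool_pos"][:2]-O)@T,o["tool_pos"],o["force"])
```

```text
[(array([ 23.62342867, -64.02580431]), 0.1704, 0.7)]
[ 0.01541953 -0.04908861] [ 0.56663087 -0.03593619  0.17931664] [-0.07377683 -0.41580992  0.28576655]
```

View pics/c7.png

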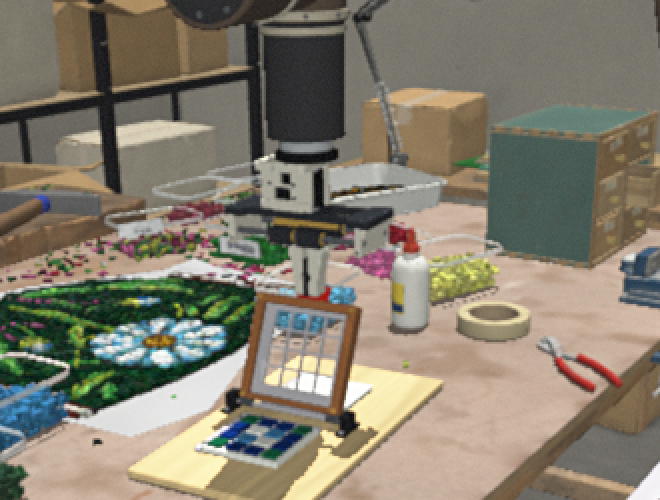

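The leaf is past upright at about 1.98 rad, with the fingertips against the tab at (315,290). Continuing down the arc.

>>> play_rows(plan=[[0.8, 0, 0.4, 0, 0, 0], [0.8, 0, 0.4, 0, 0, 0], [0.75, 0, 0.5, 0, 0, 0], [0.75, 0, 0.5, 0, 0, 0], [0.7, 0, 0.55, 0, 0, 0], [0.7, 0, 0.6, 0, 0, 0], [0.65, 0, 0.65, 0, 0, 0], [0.6, 0, 0.65, 0, 0, 0], [0.55, 0, 0.7, 0, 0, 0], [0.5, 0, 0.75, 0, 0, 0], [0.45, 0, 0.75, 0, 0, 0], [0.4, 0, 0.8, 0, 0, 0], [0.35, 0, 0.8, 0, 0, 0], [0.3, 0, 0.85, 0, 0, 0], [0, 0, 0, 0, 0, 0]])

```text
clock: 20.42
tool_pos: [0.5745, -0.1182, 0.0882]
orientation: [179.8, 0.0, -83.8]
force: [-0.4, 0.4, -0.7]
opening: 0.0004
gripper_force: 0.0
```

>>> play_rows(plan=[[0.3, 0, 0.6, 0, 0, 0], [0.2, 0, 0.6, 0, 0, 0], [0.1, 0, 0.5, 0, 0, 0], [0, 0, 0, 0, 0, 0], [0, 0, 0, 0, 0, 0]])

```text
clock: 20.83
tool_pos: [0.576, -0.1238, 0.0731]
orientation: [180.0, 0.0, -83.8]
force: [-0.7, 0.1, 0.4]
opening: 0.0002
gripper_force: 0.0
```

>>> play_rows(plan=[[0, 0, 0.4, 0, 0, 0], [0, 0, 0.4, 0, 0, 0], [0, 0, 0.4, 0, 0, 0], [0, 0, 0.3, 0, 0, 0], [0, 0, 0.2, 0, 0, 0], [0, 0, 0, 0, 0, 0], [0, 0, 0, 0, 0, 0]])

```text
clock: 21.42
tool_pos: [0.5761, -0.1238, 0.0563]
orientation: [180.0, 0.0, -83.8]
force: [-0.1, -0.4, -0.2]
opening: 0.0004
gripper_force: 0.0
```

>>> play_rows(plan=[[0, 0, 0.15, 0, 0, 0], [0, 0, 0.15, 0, 0, 0], [0, 0, 0, 0, 0, 0], [0, 0, 0, 0, 0, 0]])

```text
clock: 21.75
tool_pos: [0.5762, -0.1238, 0.0534]
orientation: [180.0, 0.0, -83.8]
force: [0.3, 0.3, -0.6]
opening: 0.0005
gripper_force: 0.0
```

>>> play_rows(plan=[[0, 0, 0.1, 0, 0, 0], [0, 0, 0.1, 0, 0, 0], [0, 0, 0, 0, 0, 0], [0, 0, 0, 0, 0, 0]])

```text
clock: 22.08
tool_pos: [0.5764, -0.1238, 0.0518]
orientation: [-180.0, -0.0, -83.8]
force: [-1.2, 0.8, 4.0]
opening: 0.0005
gripper_force: 1.9
```

>>> play_rows(plan=[[0, 0, 0.1, 0, 0, 0], [0, 0, 0.1, 0, 0, 0], [0, 0, 0, 0, 0, 0], [0, 0, 0, 0, 0, 0], [0, 0, 0, 0, 0, 0]])

```text
clock: 22.5
tool_pos: [0.5765, -0.1239, 0.0515]
orientation: [-179.9, -0.0, -83.7]
force: [-6.5, 1.6, 19.6]
opening: 0.0004
gripper_force: 9.7
```

The leaf is at its stop, at the predicted height of 0.0515 m with 20 N. Withdrawing to check.

>>> play_rows(plan=[[0, 0, -0.5, 0, 0, 0], [0, 0, -2, 0, 0, 0], [0, 0, -4, 0, 0, 0], [0, 0, -4, 0, 0, 0], [0, 0, -4, 0, 0, 0], [-4, 0, 0, 0, 0, 0], [-4, 0, 0, 0, 0, 0], [-4, 0, 0, 0, 0, 0], [-3, 0, 0, 0, 0, 0], [0, 0, 0, 0, 0, 0], [0, 0, 0, 0, 0, 0]])

```text
clock: 23.42
tool_pos: [0.5598, 0.0269, 0.1945]
orientation: [-180.0, 0.0, -83.6]
force: [0.1, -0.3, 0.8]
opening: 0.0007
gripper_force: 0.0
```

Run:
```python
from h import *
T=R.from_euler("z",6.2,degrees=True).as_matrix()[:2,:2]
O=[.546,.0112]
s=snapshot("wrist");cv2.imwrite('pics/w8.png',s['frame'][:,:,::-1])
s=snapshot("scene")
for c in("wrist","scene"):
  for t in ("leaf_tab","blank_tile"): print(c,t,[((np.array(r["position"][:2])-O)@T*1000,r["position"][2],r["score"]) for r in spot_point(c,t)[:1]])
```

```text
wrist leaf_tab []
wrist blank_tile [(array([ 17.95954074, -73.56993201]), 0.0099, 0.67)]
scene leaf_tab [(array([  20.64017611, -158.15417519]), 0.02, 0.73)]
scene blank_tile [(array([ 18.2840957 , -79.84166734]), 0.0146, 0.72)]
```

View pics/w8.png

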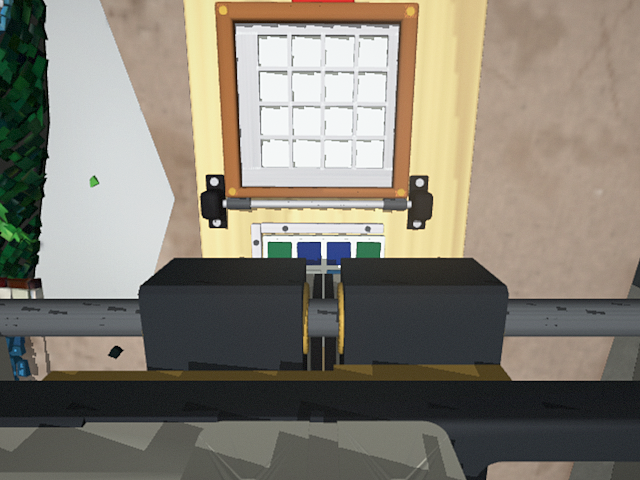

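The leaf (218–418, 2–197) lies flat round the blank, with the tab at z 0.02 m. The panel is in its place, so I'm handing in.

```bash
python3 -c "
from plant import *
print(close_job())"
```

```text
the job is handed in; nothing more can be done
None
```

I pushed the blank home against both fences and swung the leaf over to its stop, flat round the blank; the finished panel looked undisturbed in the last picture. The job is handed in, but no verdict came back.

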